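# Bleed the green air reservoir

## Task

Bleed the green air reservoir bolted to the workbench: unscrew the knurled brass lock nut on its top by about a quarter turn (counterclockwise seen from above), then press the freed steel valve pin in its middle fully down, let it spring back up and leave the nut loose. Do not touch the red reservoir.

Things in the scene. Friction and masses are not known exactly. Their poses are not given: they have to be found in the camera images.
- green_tip (a point): Centre of the top of the green reservoir's valve pin; moves with it. Green round tank, 140 mm across, fixed to the bench, top 85 mm above it. On its top centre: a steel neck 16 mm across, up to 115 mm; a brass knurled nut, 22 mm across, from 115 to 131 mm; through it the steel pin, head 12 mm across, top at 145 mm when up: 22 mm straight above the nut's centre. Nothing else is on top of the tank.
- green_nut (a joint): Turn of the green reservoir's nut about its upright axis, rad: 0 tight, growing counterclockwise seen from above (loosening) to a stop at 1.7; starts between 0 and 0.25. Friction about 0.05 N m; it stays where left and does not rise. Gripped across its sides from above at any yaw, the thinner pin between the fingers. It locks the pin until about 0.85. A white tick on top marks its turn.
- green_pin (a joint): Depth of the green reservoir's valve pin, m: 0 up, 0.008 fully down. Sprung: 2 N starts it, 6 N brings it fully down, and it springs back up when released. It cannot go down while the nut locks it.
- red: The other air reservoir: same size and build but painted red, also fixed to the bench, with its own nut and pin; to be left alone. Origin: centre of its underside, on the bench; z up.
There are look-alikes about, which are no part of the job. There is more than one size of the part that bears green_tip; the job needs the larger.

How it is judged:
On the way, in this order (a step that is already met when the one before it is completed fails the run):
1. the green reservoir's lock nut has been unscrewed to at least 0.9 rad, its pin still up (value of joint green_nut above 0.9 rad and value of joint green_pin below 0.003 m), for 0.1 s.
2. the freed pin is pressed down by at least 5 mm of its 8 mm (value of joint green_pin above 0.005 m), for 0.1 s.
At the end, for the whole second after the job is handed in: the green reservoir's lock nut is left loose, at 0.85 rad or more, and its pin has sprung back to within 2 mm of fully up (value of joint green_nut above 0.85 rad and value of joint green_pin below 0.002 m); the robot touches nothing.
It fails at once if the red reservoir, its nut or its pin is touched by the robot (more than 1 N) (contact force between any of the fingers, the arm and red above 1 N).
It also fails if it takes over 38 s, if anything falls off the work surface, if the arm or the gripper's body presses on something with over 40 N, if the wrist force passes 120 N, or if a joint passes its speed limit or range.

## Robot

A 7-joint arm with a two-finger parallel gripper is mounted at the origin on the work surface. World frame = base frame: x ahead of the robot, y to its left, z up, the work surface at z = 0. Lengths are in m, angles in rad, forces in N, time in s.
With the tool pointing down it reaches from about 0.4 to 0.85 m from the base axis. Payload 10.4 kg.
Tool frame: the origin (TCP) lies on the centre line of the jaws, within the pads' length; the fingertips stand 11 mm ahead of it and the grasp point (between the pads) lies 8 mm behind it; z points along the fingers, y is the line along which they close (so a half turn about z gives the same grasp; the last joint's range is limited). The gripper opens to 87 mm and grips with 3 to 60 N. Pads are 19 mm wide; open, the fingers measure 117 mm over their backs; the gripper's body (75 mm by 190 mm) begins 51 mm behind the grasp point.
Start: joints at [1.237, 0.332, -0.065, 1.46, 0.022, 1.35, -0.088], TCP at [0.191, -0.595, 0.234] pointing down, gripper open.
Joint ranges: [-2.6, 2.6], [-0.5, 2.12], [-1.47, 1.34], [0.16, 2.42], [-1.27, 4.41], [0.06, 2.06], [-2.6, 2.6]. Speed limits (rad/s): [2.22, 2.22, 2.79, 2.79, 3.14, 3.14, 3.14].

## Interface

Orientations are given as a unit quaternion [x, y, z, w].
In Python, from bench import r gives the robot as it stands.
- The arm moves only by the shell command python3 -m pendant 'ROWS' [OPENING] [FORCE]. ROWS is JSON, a list of rows, each a list of 4 numbers: the shift along the tool's x, y, z in m, then the turn about the tool's z in rad. A call has 1 to 8 rows; each row shifts and turns the commanded pose from where the row before left it, along the tool's axes as they then stand; what a row does not reach is not made up. A row lasts 1/12 s, in which the tool goes at most 41.7 mm and 7.16 degrees, less where a joint would pass 70% of its speed; a pose out of reach is approached as far as the arm can. A call with a gripper value outside its range is refused whole. OPENING is the opening, from 0 (shut) to 1 (fully open), set as the call begins (- or left out, the last holds). The fingers move at their own pace and stop on an object; FORCE is the grip in N (left out, the last holds). Time passes only in rows, so rows that do not move let the fingers close. It gives the time, the measured TCP pose, the force, the opening and the grip force at its end, in the units of the state.
- r.read_state(): the state, without advancing time (a new reading comes with each control period).
- r.camera(name): name is "side" or "top" or "wrist"; returns a dict with "img" (384x512x3 uint8, red, green, blue), "camera_matrix" (3x3 intrinsics, pixels), "xyz" and "attitude" of the camera in the world. Camera axes: x right, y down, z forward; pixel columns grow to the right and rows downward; lengths in m; the calibration is good to about 2 mm. A picture is of the moment at which its call begins. There is no depth.
- r.close_job(): hands the job in; it is judged then, once.
Trained networks look in the newest picture that a camera, given by its name, has taken for a name from the list of things; names that differ only in an ending like _2 or _b are one class to them, and where a whole thing is asked for, a point or a joint stands for the part that bears it (a point fixed in the world has none). Each returns a list of dicts, best first, with "score" (0 to 1); they miss things now and then, are a little off and sometimes report something else, mostly with a low value. They report only what shows in the picture. A call takes as long as a camera call. They do not tell look-alikes from the thing itself.
- r.outline_of(thing, camera): "mask" (384x512 bool, what is visible of it) and "bbox" ([centre column, centre row, width, height] in pixels, round what is visible of it).
The state is a dict: "time": time; "joint_positions": joint angles; "joint_vel": joint speeds; "joint_torque": joint torques, N m; "ee_pos": TCP position; "eef_rot": TCP orientation; "ft_force": force on the tool from outside, world axes, zero at the start; "torque": the same for the moment, N m; "width": finger opening in m; "grip_force": force on a finger pad.
Only numpy, scipy, OpenCV 4.12 (cv2) and the standard library are available. Lean on these libraries where they do the work, as an engineer would, in place of code of your own. Each camera call takes 0.05 s, during which the arm holds its last target. There are 200 camera calls.

## Working session

There is one attempt and no reset: what is moved stays moved. The work goes in short steps, Python scripts to look and compute and a shell command to move; the robot and the scene stay as the last step left them, time stands still between calls to the robot, and variables do not carry over. Pictures are saved under pics/ and viewed, at most 10 in all, crops included, and the job is handed in when it is done.

```bash
mkdir -p pics; python3 - <<'E'
from bench import r
import cv2,numpy as np
ims=[]
for c in("top","side"):
    d=r.camera(c);ims.append(d["img"][:,:,::-1]);print(c,d["camera_matrix"],d["xyz"],d["attitude"])
    cv2.imwrite(f"pics/{c}0.png",ims[-1])
    for t in("green_tip","green_nut","red"):
        for o in r.outline_of(t,c):print(t,round(o["score"],2),np.round(o["bbox"]))
s=r.read_state();print(s["time"],s["ee_pos"],s["eef_rot"],s["width"])
E
```

```text
top [[484.56927684   0.         243.58770427]
 [  0.         484.56927684 191.89508416]
 [  0.           0.           1.        ]] [0.28848055 0.00764236 1.11516434] [ 0.71087443 -0.69782085  0.06632541 -0.05748522]
green_nut 0.59 [160. 159.  14.  12.]
red 0.56 [295. 144.  77.  76.]
side [[392.46019771   0.         257.34893126]
 [  0.         392.46019771 195.22986415]
 [  0.           0.           1.        ]] [0.11429704 0.48654983 0.56352973] [-0.28757639  0.84253609 -0.43125893  0.14645305]
green_nut 0.59 [254. 311.   8.  14.]
green_nut 0.45 [172. 235.  19.  16.]
red 0.79 [251. 179.  69.  74.]
0.4 [ 0.19114855 -0.59501563  0.23345992] [ 9.87947096e-01  1.54791898e-01 -1.67281874e-05 -5.73296032e-05] 0.08726115927527457
```

View pics/top0.png

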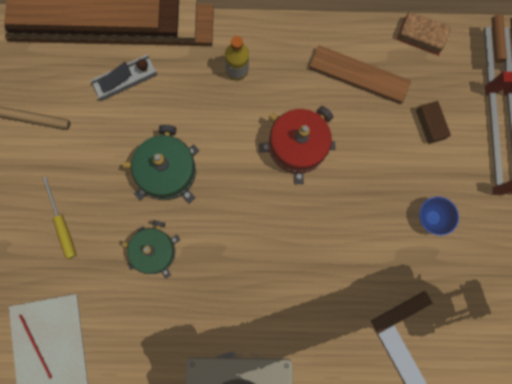

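View pics/side0.png

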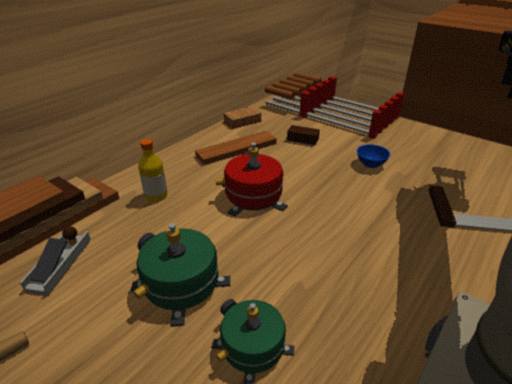

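The top view shows the candidates: the large green tank with its nut at (159,159), a smaller green one at (148,249) and the red one at (303,131). I choose the large green one, which the side view shows at (173,240), and will check it in a close crop.

```bash
cat > h.py <<'E'
from bench import r
import cv2,numpy as np
from scipy.spatial.transform import Rotation as R
def ray(d,u,v):
    k=np.linalg.inv(d["camera_matrix"])@[u,v,1]
    return np.array(d["xyz"]),R.from_quat(d["attitude"]).apply(k)
def atz(d,u,v,z):
    o,k=ray(d,u,v);return o+k*(z-o[2])/k[2]
def tri(a,b):
    (o,k),(p,l)=a,b
    s=np.linalg.lstsq(np.c_[k,-l],p-o,rcond=None)[0]
    x,y=o+k*s[0],p+l*s[1];return (x+y)/2,np.linalg.norm(x-y)
def proj(d,p):
    q=R.from_quat(d["attitude"]).inv().apply(np.array(p)-d["xyz"]);q=d["camera_matrix"]@q
    return q[:2]/q[2]
E
python3 - <<'E'
from h import *
t=r.camera("top");s=r.camera("side")
print("tri nut",tri(ray(t,160,159),ray(s,173,240)))
print("nut@.131",atz(t,160,159,.131),"tank@.085 big",atz(t,163,166,.06),"small",atz(t,151,250,.04),"red",atz(t,300,139,.085))
for n,u,v,d in(("L",132,166,t),("R",195,166,t)):print(n,atz(d,u,v,.06))
a=cv2.resize(t["img"][120:290,105:225,::-1],None,fx=3,fy=3,interpolation=2)
b=cv2.resize(s["img"][200:384,110:300,::-1],None,fx=2,fy=2,interpolation=2)
H=max(a.shape[0],b.shape[0]);c=np.zeros((H,a.shape[1]+b.shape[1],3),np.uint8);c[:a.shape[0],:a.shape[1]]=a;c[:b.shape[0],a.shape[1]:]=b
cv2.imwrite("pics/crop.png",c)
print(R.from_quat(r.read_state()["eef_rot"]).as_matrix().round(3))
E
```

```text
tri nut (array([0.53563428, 0.17661955, 0.10542588]), np.float64(0.0008108127345685766))
nut@.131 [0.5290515  0.17208402 0.131     ] tank@.085 big [0.53053111 0.17652461 0.06      ] small [0.34518373 0.19731029 0.04      ] red [ 0.59200306 -0.12605235  0.085     ]
L [0.52911543 0.24533748 0.06      ]
R [0.53199519 0.10535894 0.06      ]
[[ 0.952  0.306  0.   ]
 [ 0.306 -0.952 -0.   ]
 [ 0.     0.    -1.   ]]
```

View pics/crop.png

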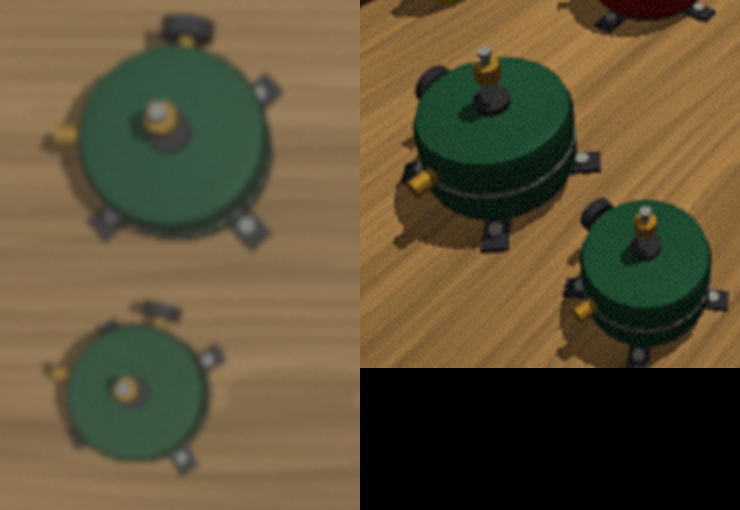

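The crop shows the large green tank with its nut and pin centred in the top view; the smaller green tank, about 100 mm across, is below it. The large tank measures 140 mm across, at about (0.531, 0.173), as described. I will fly over on a path bowed outwards.

```bash
python3 -m pendant '[[0.034,-0.022,-0.003,0],[0.034,-0.022,-0.003,0],[0.034,-0.022,-0.003,0],[0.034,-0.022,-0.003,0],[0.034,-0.022,-0.003,0],[0.034,-0.022,-0.003,0],[0.034,-0.022,-0.003,0],[0.034,-0.022,-0.003,0]]'
python3 -m pendant '[[0.022,-0.0345,0,0],[0.022,-0.0345,0,0],[0.022,-0.0345,0,0],[0.022,-0.0345,0,0],[0.022,-0.0345,0,0],[0.022,-0.0345,0,0],[0.022,-0.0345,0,0],[0.022,-0.0345,0,0]]'
python3 -c 'from bench import r;s=r.read_state();print(s["time"],s["ee_pos"],s["eef_rot"],s["joint_positions"])'
```

```text
time: 1.17
ee_pos: [0.3972, -0.3426, 0.258]
eef_rot: [0.988, 0.155, 0.0, 0.0]
ft_force: [0.3, -0.6, -0.1]
width: 0.0869
grip_force: 0.0
time: 1.83
ee_pos: [0.4795, -0.0258, 0.258]
eef_rot: [0.988, 0.155, 0.0, 0.0]
ft_force: [0.3, -0.4, -0.3]
width: 0.0872
grip_force: 0.0
1.8333 [ 0.47954324 -0.02576848  0.25795602] [9.87964427e-01 1.54680121e-01 4.16488843e-04 4.22128720e-04] [ 0.56011146  0.03204813 -0.60729617  1.76528023  0.01951291  1.34911304
 -1.31140667]
```

```bash
python3 -m pendant '[[0.0218,-0.0345,0.004,0],[0.0218,-0.0345,0.004,0],[0.0218,-0.0345,0.004,0],[0.0218,-0.0345,0.004,0],[0.0218,-0.0345,0.004,0],[0,0,0,0]]'
python3 - <<'E'
from h import *
s=r.read_state();print(s["joint_positions"],R.from_quat(s["eef_rot"]).as_matrix().round(3))
d=r.camera("wrist");cv2.imwrite("pics/w1.png",d["img"][:,:,::-1]);print(d)if 0 else print(d["camera_matrix"],d["xyz"],d["attitude"])
print(proj(d,[.531,.173,.145]),proj(d,[.531,.173,.131]))
for t in("green_tip","green_nut"):
    for o in r.outline_of(t,"wrist"):print(t,o["score"],o["bbox"])
E
```

```text
time: 2.33
ee_pos: [0.5294, 0.1786, 0.2367]
eef_rot: [0.987, 0.159, -0.0, -0.002]
ft_force: [-1.1, 0.8, -0.1]
width: 0.0867
grip_force: 0.0
[ 0.24723718  0.26843754 -0.76811202  1.603395    0.18557686  1.34567526
 -1.7949921 ] [[ 0.949  0.315 -0.001]
 [ 0.315 -0.949  0.004]
 [ 0.    -0.005 -1.   ]]
[[335.44772847   0.         255.71122594]
 [  0.         335.44772847 185.73708964]
 [  0.           0.           1.        ]] [0.60390373 0.20353945 0.38837854] [ 0.80285411 -0.5785112  -0.08671733  0.11502244]
[265.50779839 193.85457028] [265.12680745 188.47611369]
green_tip 0.71 [258.3, 190.5, 13.6, 17.4]
green_nut 0.79 [259.8, 185.3, 33.2, 27.3]
green_nut 0.77 [183.9, 328.3, 15.1, 19.6]
```

View pics/w1.png

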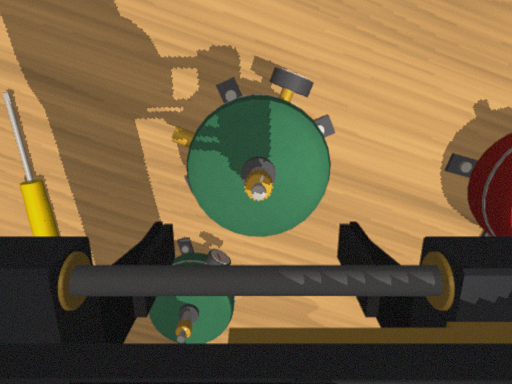

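The wrist view shows the large tank's nut at (259,184) with the pin top at (258,191), between the open fingers.

```bash
python3 - <<'E'
from h import *
d=r.camera("wrist");im=d["img"]
cv2.imwrite("pics/w1c.png",cv2.resize(im[150:215,220:300,::-1],None,fx=8,fy=8,interpolation=2))
print(r.read_state()["ee_pos"])
for z,u,v in((.145,258.3,192),(.131,259.5,187),(.123,259.8,185.3)):print(atz(d,u,v,z))
E
```

```text
[0.53064439 0.16884924 0.23748032]
[0.53159388 0.16955055 0.145     ]
[0.53168104 0.16847908 0.131     ]
[0.53087726 0.16787729 0.123     ]
```

View pics/w1c.png

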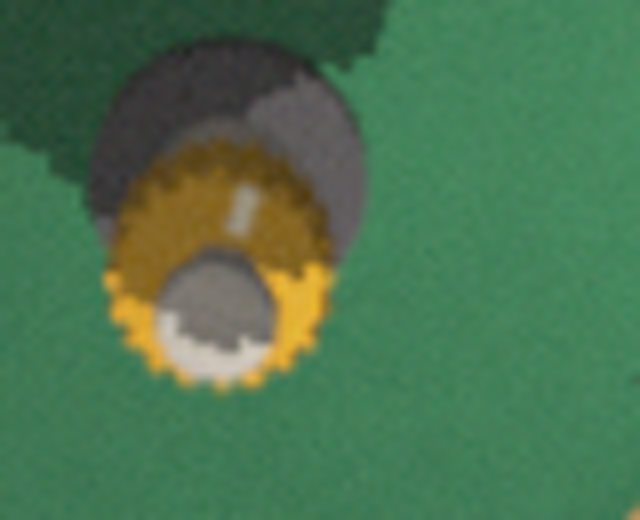

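The crop shows the pin top at (247,189.7) and the nut's top centred at about (247.3,183) in the full picture; the tick lies up and to the right of the pin. The arm was still settling, so I measure again now that it is still.

```bash
python3 - <<'E'
from h import *
d=r.camera("wrist");s=r.read_state();print(s["ee_pos"],s["joint_vel"].round(3) if hasattr(s["joint_vel"],"round") else s["joint_vel"])
T=R.from_quat(s["eef_rot"])
for t in("green_tip","green_nut"):
    for o in r.outline_of(t,"wrist")[:1]:print(t,o["score"],o["bbox"])
for z,u,v in((.145,247,189.7),(.131,247.3,183)):
    p=atz(d,u,v,z);print(p,"tool frame:",T.inv().apply(p-s["ee_pos"]))
print(T.as_matrix().round(3))
E
```

```text
[0.53073927 0.16833807 0.23763315] [ 0.011 -0.006  0.     0.002  0.    -0.002 -0.002]
green_tip 0.51 [245.0, 188.7, 15.2, 25.7]
green_nut 0.93 [245.8, 182.8, 31.4, 27.6]
[0.5309197  0.17715663 0.145     ] tool frame: [ 0.00285065 -0.00843511  0.09262517]
[0.53209324 0.17765048 0.131     ] tool frame: [ 0.00411858 -0.00856232  0.10662508]
[[ 0.953  0.304  0.   ]
 [ 0.304 -0.953 -0.001]
 [ 0.     0.001 -1.   ]]
```

```bash
python3 -m pendant '[[0.003,-0.009,0.02,0],[0,0,0.025,0],[0,0,0.022,0],[0,0,0,0],[0,0,0,0],[0,0,0,0]]' 0.6
python3 - <<'E'
from h import *
d=r.camera("wrist");s=r.read_state();print(s["time"],s["ee_pos"],s["width"])
T=R.from_quat(s["eef_rot"])
for t in("green_tip","green_nut"):
    for o in r.outline_of(t,"wrist")[:2]:print(t,o["score"],o["bbox"])
for z in(.17-.0,.16,.115):print(z,proj(d,s["ee_pos"]+0*T.apply([0,0,1])+np.array([0,0,z-.17])))
cv2.imwrite("pics/w2c.png",cv2.resize(d["img"][80:240,150:350,::-1],None,fx=4,fy=3.75,interpolation=2))
E
```

```text
time: 3.18
ee_pos: [0.5313, 0.179, 0.1721]
eef_rot: [0.988, 0.154, 0.001, 0.0]
ft_force: [0.1, -0.0, -0.1]
width: 0.0565
grip_force: 0.0
3.2333 [0.53147601 0.17927144 0.17233502] 0.0551977200601564
green_tip 0.87 [257.5, 226.9, 23.4, 26.1]
green_tip 0.58 [259.7, 217.3, 38.6, 36.7]
green_nut 0.72 [259.1, 214.9, 39.8, 32.7]
0.17 [257.58677185 249.7611958 ]
0.16 [257.50883163 240.92094591]
0.115 [257.2421004  210.66736343]
```

View pics/w2c.png

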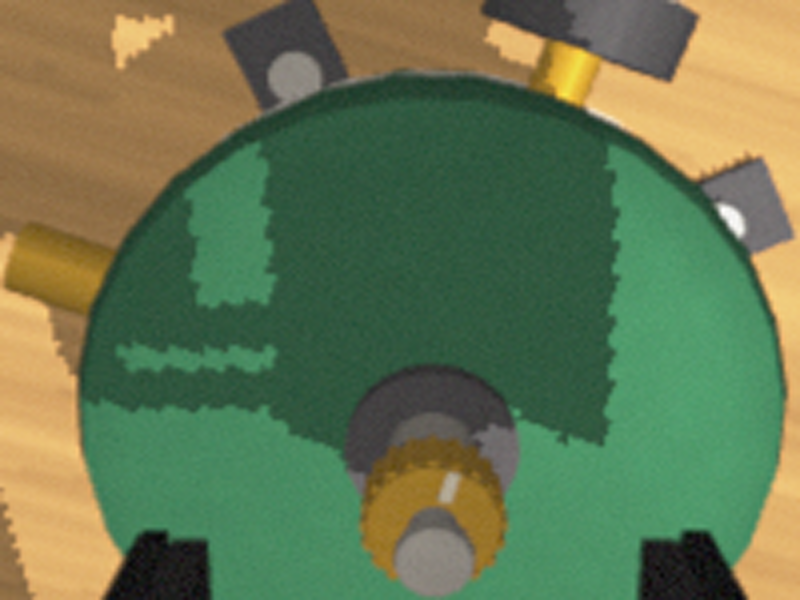

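The nut and pin sit within 1 mm of the tool axis: pin top at (258.5,230), against a predicted (257.4,229.4). I descend to TCP z 0.115 and close on the nut.

```bash
python3 -m pendant '[[0,0.0005,0.02,0],[0,0,0.02,0],[0,0,0.0173,0],[0,0,0,0],[0,0,0,0]]' 
python3 -m pendant '[[0,0,0,0],[0,0,0,0],[0,0,0,0],[0,0,0,0],[0,0,0,0],[0,0,0,0],[0,0,0,0],[0,0,0,0]]' 0 20
```

```text
time: 3.75
ee_pos: [0.5307, 0.1789, 0.1137]
eef_rot: [0.988, 0.155, -0.0, -0.0]
ft_force: [0.6, 0.3, 1.4]
width: 0.0525
grip_force: 0.0
time: 4.42
ee_pos: [0.5314, 0.1776, 0.1136]
eef_rot: [0.988, 0.154, 0.0, 0.001]
ft_force: [0.4, -6.2, 4.5]
width: 0.0211
grip_force: 20.0
```

```bash
python3 -m pendant '[[0,0,0,-0.1],[0,0,0,-0.1],[0,0,0,-0.1],[0,0,0,-0.1],[0,0,0,-0.1],[0,0,0,-0.1],[0,0,0,0],[0,0,0,0]]'
python3 -c 'from bench import r;s=r.read_state();print(s["torque"],s["joint_positions"])'
```

```text
time: 5.08
ee_pos: [0.5311, 0.178, 0.1135]
eef_rot: [0.899, 0.439, -0.0, 0.0]
ft_force: [0.1, -3.7, 5.2]
width: 0.0209
grip_force: 20.0
[-1.08178546 -0.07395228 -0.00130768] [ 0.28653292  0.41562892 -0.83808695  1.74286379  0.33858266  1.13462065
 -1.31705636]
```

```bash
python3 -m pendant '[[0,0,0,-0.1],[0,0,0,-0.1],[0,0,0,-0.1],[0,0,0,-0.1],[0,0,0,-0.1],[0,0,0,-0.1],[0,0,0,-0.05],[0,0,0,0]]'
python3 -m pendant '[[0,0,0,0],[0,0,0,0],[0,0,0,0],[0,0,0,0],[0,0,0,0],[0,0,0,0]]' 0.6
python3 -m pendant '[[0,0,-0.02,0],[0,0,-0.025,0],[0,0,-0.014,0],[0,0,0,0],[0,0,0,0],[0,0,0,0]]'
python3 - <<'E'
from h import *
d=r.camera("wrist");s=r.read_state();print(s["time"],s["ee_pos"],s["eef_rot"],s["joint_positions"])
p=np.array([.5311,.178,.145]);print(proj(d,p),proj(d,p-[0,0,.014]))
for t in("green_tip","green_nut"):
    for o in r.outline_of(t,"wrist")[:2]:print(t,o["score"],o["bbox"])
cv2.imwrite("pics/w3c.png",cv2.resize(d["img"][160:280,200:320,::-1],None,fx=5,fy=5,interpolation=2))
E
```

```text
time: 5.75
ee_pos: [0.5307, 0.1782, 0.1135]
eef_rot: [0.71, 0.704, -0.001, 0.0]
ft_force: [-2.0, -4.7, 6.5]
width: 0.0212
grip_force: 20.0
time: 6.25
ee_pos: [0.5307, 0.179, 0.1132]
eef_rot: [0.711, 0.704, -0.0, -0.0]
ft_force: [-0.5, -0.1, -0.2]
width: 0.0494
grip_force: 0.0
time: 6.75
ee_pos: [0.5305, 0.1785, 0.1713]
eef_rot: [0.711, 0.703, -0.0, -0.0]
ft_force: [-0.3, 0.7, 0.2]
width: 0.0525
grip_force: 0.0
6.8 [0.5303001  0.17850117 0.17113499] [ 7.10680002e-01  7.03515057e-01 -6.60929910e-04 -2.50254404e-04] [ 0.40586279  0.39963157 -0.99449703  1.6784012   0.34986481  1.25726137
 -0.67321937]
[257.15141818 231.00486112] [257.07095149 221.60035805]
green_tip 0.64 [255.8, 226.4, 18.5, 26.9]
green_nut 0.68 [6.0, 175.4, 10.7, 24.9]
green_nut 0.57 [257.4, 213.8, 40.4, 39.0]
```

View pics/w3c.png

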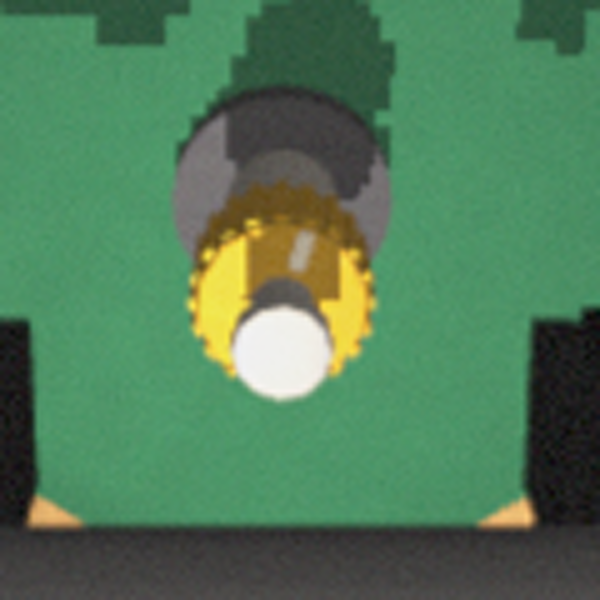

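The tick at (260,210) keeps its place relative to the camera, which turned 1.25 rad with the tool, so the nut turned without slipping and is loose. The pin top at (256.4,230.4) is within 1 mm of the tool axis. I shut the fingers and press.

```bash
python3 -m pendant '[[0,0,0,0],[0,0,0,0],[0,0,0,0],[0,0,0,0],[0,0,0,0],[0,0,0,0],[0,0,0,0],[0,0,0,0]]' 0 20
python3 -m pendant '[[0,0,0.007,0],[0,0,0.006,0],[0,0,0.005,0],[0,0,0.004,0],[0,0,0.002,0],[0,0,0,0],[0,0,0,0],[0,0,0,0]]'
```

```text
time: 7.57
ee_pos: [0.5308, 0.1789, 0.1723]
eef_rot: [0.711, 0.704, 0.0, 0.0]
ft_force: [0.2, 0.7, -0.4]
width: 0.007
grip_force: 0.0
time: 8.23
ee_pos: [0.5308, 0.1788, 0.1485]
eef_rot: [0.711, 0.704, -0.0, 0.0]
ft_force: [-1.8, -1.4, 7.1]
width: 0.0
grip_force: 3.3
```

```bash
python3 -m pendant '[[0,0,0.002,0],[0,0,0,0],[0,0,0,0],[0,0,0,0]]'
python3 -m pendant '[[0,0,-0.01,0],[0,0,-0.02,0],[0,0,-0.03,0],[0,0,-0.03,0],[0,0,0,0],[0,0,0,0],[0,0,0,0]]'
python3 - <<'E'
from h import *
d=r.camera("wrist")
for t in("green_tip","green_nut"):
    for o in r.outline_of(t,"wrist")[:2]:print(t,o["score"],o["bbox"])
p=np.array([.5306,.178,.145]);print([proj(d,p-[0,0,z]) for z in(0,.008,.014)])
cv2.imwrite("pics/w4c.png",cv2.resize(d["img"][120:240,200:320,::-1],None,fx=5,fy=5,interpolation=2))
E
```

```text
time: 8.57
ee_pos: [0.5309, 0.179, 0.1481]
eef_rot: [0.711, 0.704, -0.0, 0.001]
ft_force: [-8.6, -5.1, 23.7]
width: 0.0005
grip_force: 11.6
time: 9.15
ee_pos: [0.5305, 0.1786, 0.2354]
eef_rot: [0.711, 0.704, -0.0, -0.0]
ft_force: [0.7, 0.5, -0.3]
width: 0.0006
grip_force: 0.0
green_tip 0.55 [41.0, 158.8, 12.9, 12.3]
green_tip 0.46 [253.6, 192.8, 14.5, 20.0]
green_nut 0.75 [258.4, 188.6, 30.1, 24.3]
green_nut 0.6 [46.0, 155.8, 23.8, 20.0]
[array([256.0736458 , 196.19134649]), array([256.06759997, 192.97506264]), array([256.06329243, 190.6835183 ])]
```

View pics/w4c.png

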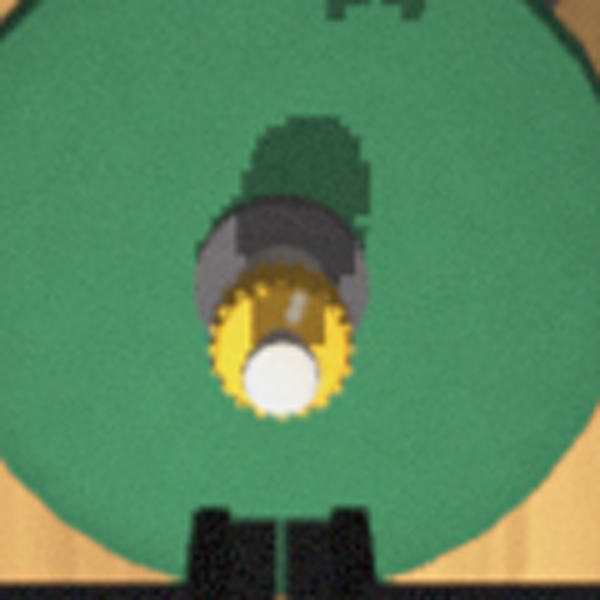

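The pin hit its stop (24 N) and has sprung back: its top is at (256.4,195.6), against 196.2 predicted for fully up. The nut is still loose and the robot touches nothing.

```bash
python3 -c 'from bench import r;print(r.close_job())'
```

```text
the job is handed in; nothing more can be done
None
```

I unscrewed the large green reservoir's nut by about 1.25 rad, pressed its pin to the stop and saw it spring back up, left the nut loose without going near the red reservoir, and handed the job in at about 9.2 s (no verdict was returned).

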